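Reset the screw of a glue press on a mended board

TASK

Clamp the mended wooden board that lies in the green bench press: slacken the lock nut by pushing its lever anticlockwise (seen from above), screw the T-bar clockwise until the foot meets the board and then about a quarter turn more, so that it presses firmly, and finally push the lock nut's lever back clockwise until it is tight and locks the screw. Leave the board where it lies and do not knock over the mug or the jar.

Things in the scene. Friction and masses are not known exactly. Their poses are not given: they have to be found in the camera images.
- press: Green bench press, fixed, its place and yaw vary. Origin on the table under the screw axis, z = screw axis. Base 200 (x) x 260 (y) x 30 mm; columns at y = +-108 mm carry a bridge 84 (x) x 260 (y) mm, 115 to 150 mm above the table; column caps reach 160 mm.
- screw: Adjuster screw through the bridge with a T-bar on top: bright 13 mm bar along the screw's own x, 60 mm to each side, 22 mm end balls, hub 34 mm wide; bar centre line 85 mm above this origin, 195 to 215 mm above the table. Clockwise from above lowers the foot 2.5 mm per rad. Nut slack: about 5.5 N at 55 mm turns it, 8 N when the foot presses with 60 N; it stays where left. Nut tight: it is locked.
- bar_a (a point): Centre of the T-bar's end ball on the screw's +x side, 60 mm from the axis.
- bar_b (a point): Centre of the T-bar's other end ball, 60 mm from the axis.
- nut (a joint): Angle (rad) of the dark lock nut on the bridge, about the screw axis; grows clockwise from above = tightening; stops at -1.6 and 1.0. Slack below -0.25. Where it gets tight varies between 0 and 0.3, as the screw's shank is out of true; it starts tight. Slack it takes 1 to 4.5 N at the knob; tightening, the force rises with the angle: 6 to 7 N there clamps it well. It stays when let go.
- nut_knob (a point): Top centre of the upright knob on the end of the nut's lever: a post 20 mm in diameter, 44 mm high, 115 mm from the screw axis, top 202 mm above the table; the round lever (13 mm) runs from the nut to it at 162 mm. At nut angle 0 it lies 115 degrees anticlockwise from the press's x axis.
- shoe: Clamp shoe hidden in the bridge, which the nut draws against the screw: its force on the screw is the nut's clamping force.
- foot: Round rubber-faced foot, 72 mm in diameter, under the screw. Origin: centre of its lower face, 66.7 mm below the screw's origin while it hangs free. Sprung: gives 1 mm per 15 N, at most 8 mm. It goes down with the screw until it rests on the board, then stays while the screw goes on.
- board: Mended oak serving board 170 x 150 mm, 24 mm thick, loose on the press's base (30 mm above the table) under the foot. Origin: centre of its underside; its top is 24 mm higher.
- mug: White mug, 80 mm in diameter, 92 mm high, beside the press on its -y side. Origin: centre of its underside.
- glue_jar: White jar, 68 mm in diameter, 85 mm high, beside the press on its +y side. Origin: centre of its underside.
Mind the look-alikes: they are no part of the job. Leave any black, orange or pink look-alike of the mug alone.

How it is judged:
By the outcome, as a careful person would: the job done as asked, in the order asked, and still so for the second after the job is handed in, with the robot touching nothing.
It also fails if it takes over 70 s, if anything falls off the work surface, if the arm or the gripper's body presses on something with over 40 N, if the wrist force passes 120 N, or if a joint passes its speed limit or range.

ROBOT

A 6-joint arm with a two-finger parallel gripper is mounted at the origin on the work surface. World frame = base frame: x ahead of the robot, y to its left, z up, the work surface at z = 0. Lengths are in m, angles in rad, forces in N, time in s.
With the tool pointing down it reaches from about 0.275 to 0.875 m from the base axis. Payload 12.5 kg.
Tool frame: the origin (TCP) lies between the finger pads; the fingertips stand arm.tcp_to_tips ahead of it and the grasp point (between the pads) lies 5 mm behind it (arm.tcp_to_tips is the distance from the TCP to the fingertips, in m); z points along the fingers, y is the line along which they close (so a half turn about z gives the same grasp; the last joint's range is limited). The gripper opens to 85 mm and grips with 20 to 120 N. Pads are 22 mm wide; open, the fingers measure 114 mm over their backs; the gripper's body (76 mm by 85 mm) begins 54 mm behind the grasp point. The pads swing forward as they close: fully open they stand 13 mm farther back than shut.
Start: joints at [1.079, 0.351, 1.652, -0, 1.139, -0.085], TCP at [0.218, 0.505, 0.245] pointing down, gripper open.
Joint ranges: [-2.75, 2.75], [-0.79, 2.1], [0.01, 2.65], [-1.57, 4.71], [0.07, 3.14], [-2.87, 2.87]. Speed limits (rad/s): [2.22, 2.22, 2.79, 3.14, 3.14, 3.14].

INTERFACE

Orientations are given as a 3x3 rotation matrix whose columns are the frame's x, y, z axes.
In Python, from workcell import arm, optics, ticket gives the robot as it stands.
- The arm moves only by the shell command python3 -m inch 'ROWS' [OPENING] [FORCE]. ROWS is JSON, a list of rows, each a list of 2 entries, a list of its own where there are three numbers: the shift along the tool's x, y, z in mm, then the turn about the tool's z in degrees. In form: [[[dx, dy, dz], roll], ...]. A call has 1 to 12 rows; each row is the pose to reach, as a shift and turn from the pose commanded when the call began, along the tool's axes at that moment; what a row does not reach only later rows make up. A row lasts 1/12 s, in which the tool goes at most 41.7 mm and 7.16 degrees, less where a joint would pass 70% of its speed; a pose out of reach is approached as far as the arm can. A call with a gripper value outside its range is refused whole. OPENING is the closure, from 0 (fully open) to 1 (shut), set as the call begins (- or left out, the last holds). The fingers move at their own pace and stop on an object; FORCE is the grip in N (left out, the last holds). Time passes only in rows, so rows that repeat a pose let the fingers close. It gives the time, the measured TCP pose, the force, the opening and the grip force at its end, in the units of the state.
- arm.observe(): the state, without advancing time (a new reading comes with each control period).
- optics.grab_frame(name): name is "scene" or "top" or "wrist"; returns the picture (480x640x3 uint8, red, green, blue); there is no depth.
- optics.get_calibration(name): a dict with "K" (3x3 intrinsics, pixels), "R" (3x3) and "t" (3): a world point X has camera coordinates R X + t. Camera axes: x right, y down, z forward; pixel columns grow to the right and rows downward; lengths in m; the calibration is good to about 2 mm. The wrist camera is an equidistant fisheye: a pixel r from the principal point sees the ray r / f radians off the axis. A picture is of the moment at which its call begins: read the wrist's pose just before it. get_calibration takes no time and is no camera call; for the wrist camera it gives the pose at the moment of the call.
- ticket.hand_in(): hands the job in; it is judged then, once.
The state is a dict: "time_s": time; "joints": joint angles; "joint_velocities": joint speeds; "joint_torque": joint torques, N m; "tool_pos": TCP position; "ee_rot": TCP orientation; "ft_force": force on the tool from outside, world axes, zero at the start; "moment": the same for the moment, N m; "finger_gap": finger opening in m; "grasp_force": force on a finger pad.
Only numpy, scipy, OpenCV 4.12 (cv2) and the standard library are available. Lean on these libraries where they do the work, as an engineer would, in place of code of your own. Each camera call takes 0.05 s, during which the arm holds its last target. There are 200 camera calls.

## Working session

There is one attempt and no reset: what is moved stays moved. The work goes in short steps, Python scripts to look and compute and a shell command to move; the robot and the scene stay as the last step left them, time stands still between calls to the robot, and variables do not carry over. Pictures are saved under pics/ and viewed, at most 10 in all, crops included, and the job is handed in when it is done.

```bash
mkdir -p pics; ls
python3 - <<'E'
from workcell import arm, optics
import cv2,numpy as np
s=arm.observe(); print(s['time_s'],s['tool_pos'],np.round(s['ee_rot'],3),s['finger_gap'],arm.tcp_to_tips)
for n in('scene','top'):
    c=optics.get_calibration(n); print(n,np.round(c['K'],1).tolist(),np.round(c['R'],3).tolist(),np.round(c['t'],3))
    cv2.imwrite(f'pics/{n}0.png',optics.grab_frame(n)[:,:,::-1])
E
```

```text
pics
0.0 [0.21746604 0.50484773 0.24477334] [[-0.918  0.396 -0.001]
 [ 0.396  0.918 -0.001]
 [ 0.    -0.001 -1.   ]] 0.08567062282877673 0.014
scene [[555.3, 0.0, 310.4], [0.0, 555.3, 240.7], [0.0, 0.0, 1.0]] [[-0.833, 0.554, 0.016], [0.468, 0.718, -0.516], [-0.297, -0.422, -0.857]] [ 0.402 -0.217  1.526]
top [[433.3, 0.0, 315.0], [0.0, 433.3, 247.1], [0.0, 0.0, 1.0]] [[-0.021, -1.0, 0.004], [-0.988, 0.021, -0.155], [0.155, -0.007, -0.988]] [0.059 0.516 0.841]
```

View pics/scene0.png

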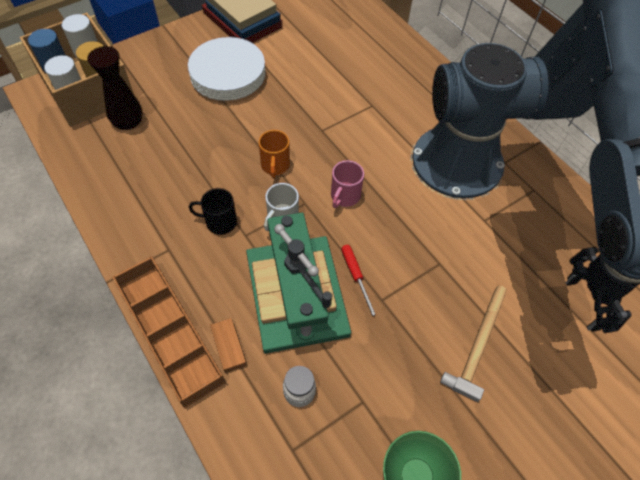

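View pics/top0.png

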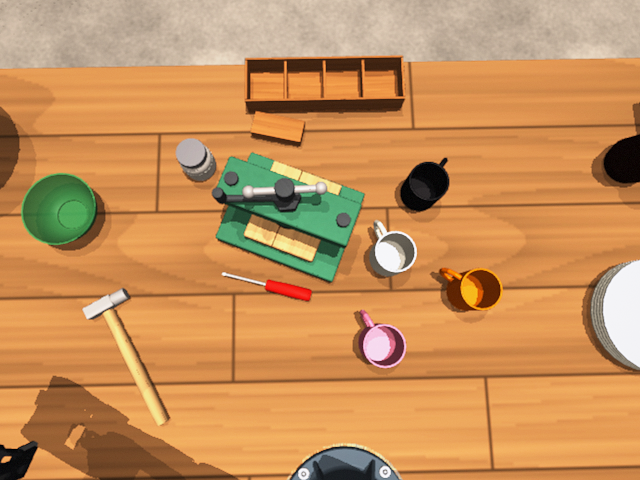

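The top view shows the press with caps at (232,178) and (343,219), hub at (286,190), bar balls at (248,191) and (321,187), and knob at (219,195). The jar is at (195,158) and the white mug at (394,253). The black, orange and pink mugs are look-alikes. In the scene view the balls are at about (281,230) and (313,271), with the knob at (326,299).

```bash
cat > h.py <<'E'
from workcell import arm, optics
import cv2,numpy as np
def ray(n,p):
    c=optics.get_calibration(n);K,R,t=map(np.array,(c['K'],c['R'],c['t']))
    return -R.T@t, R.T@np.linalg.inv(K)@np.array([*p,1.])
def plane(n,p,z):
    o,d=ray(n,p); return o+d*(z-o[2])/d[2]
def tri(p,q):
    o,d=ray('top',p);o2,d2=ray('scene',q)
    s=np.linalg.lstsq(np.c_[d,-d2],o2-o,rcond=None)[0]
    a,b=o+s[0]*d,o2+s[1]*d2; return (a+b)/2,np.linalg.norm(a-b)
E
python3 - <<'E'
from h import *
np.set_printoptions(precision=4,suppress=True)
for k,p in dict(capL=(232,178),capR=(343,219)).items(): print(k,plane('top',p,.16))
for k,p in dict(b1=(248,191),b2=(321,187)).items(): print(k,plane('top',p,.205))
print('knob',plane('top',(219,195),.202)); print('jar',plane('top',(191,153),.085),'mug',plane('top',(396,253),.092))
print('tri b1',tri((248,191),(313,270)),'b2',tri((321,187),(281,230)),'knob',tri((219,195),(326,299)))
a=plane('top',(232,178),.16);b=plane('top',(343,219),.16);c=(a+b)/2;d=a-b
print('centre',c,np.linalg.norm(d),'yaw',np.degrees(np.arctan2(-d[0],d[1])))
t=cv2.imread('pics/top0.png')[130:300,170:430]; s=cv2.imread('pics/scene0.png')[190:360,220:380]
cv2.imwrite('pics/c1.png',np.hstack([cv2.resize(t,None,fx=1.85,fy=2.9),cv2.resize(s,None,fx=1.95,fy=2.9)]))
E
```

```text
capL [0.6271 0.1949 0.16  ]
capR [ 0.5476 -0.0022  0.16  ]
b1 [0.589  0.1594 0.205 ]
b2 [0.5935 0.0365 0.205 ]
knob [0.5839 0.2087 0.202 ]
jar [0.7052 0.2912 0.085 ] mug [ 0.4943 -0.1064  0.092 ]
tri b1 (array([0.5855, 0.1575, 0.2173]), np.float64(0.00032419692600229525)) b2 (array([0.5892, 0.0387, 0.2128]), np.float64(0.005437411266444454)) knob (array([0.5895, 0.212 , 0.1845]), np.float64(0.0014159943567578677))
centre [0.5873 0.0964 0.16  ] 0.21255149965884867 yaw -21.952035872144002
```

View pics/c1.png

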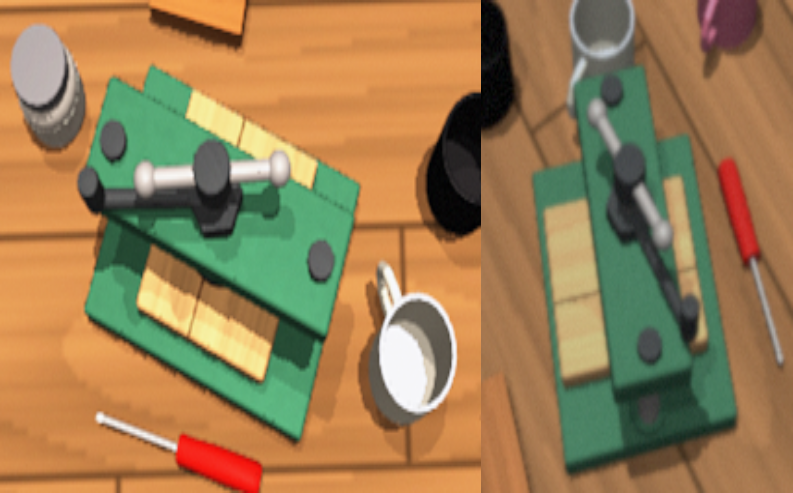

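```bash
cat >> h.py <<'E'
C=np.array([.588,.097])
def st(target=None,yang=None):
    "state; target xyz -> shift in tool mm; yang = wanted world angle(deg) of tool y -> roll"
    s=arm.observe();R=np.array(s['ee_rot']);p=np.array(s['tool_pos'])
    print('t %.2f'%s['time_s'],'p',np.round(p,4),'j6 %.2f'%s['joints'][5],'ft',np.round(s['ft_force'],2),'M',np.round(s['moment'],3),'gap %.4f grip %.1f'%(s['finger_gap'],s['grasp_force']),'yang %.1f'%np.degrees(np.arctan2(R[1,1],R[0,1])))
    if target is not None: print(' shift',np.round(R.T@(np.array(target)-p)*1e3,1))
    if yang is not None:
        print(' roll %.1f'%((np.degrees(np.arctan2(R[1,1],R[0,1]))-yang+180)%360-180))
    return p,R
E
python3 - <<'E'
from h import *
np.set_printoptions(precision=4,suppress=True)
k=plane('top',(219.7,190.3),.202);print(k, tri((219.7,190.3),(325,294)))
r=k[:2]-C; print(np.hypot(*r),np.degrees(np.arctan2(r[1],r[0])))
for z in(.208,.213):
  a,b=plane('top',(248.4,191.4),z),plane('top',(321.4,187.6),z);print((a+b)/2,np.linalg.norm(a-b))
print(tri((248.4,191.4),(312.5,270)),tri((321.4,187.6),(279.5,228)))
st((k[0],k[1],.28),2)
E
```

```text
[0.5921 0.2076 0.202 ] (array([0.5914, 0.2078, 0.2029]), np.float64(0.0011820958000108184))
0.11069874970395284 87.88778155859036
[0.5894 0.0971 0.208 ] 0.12243356942724384
[0.588  0.0968 0.213 ] 0.12156229850035871
(array([0.5856, 0.1567, 0.2158]), np.float64(0.0012886152955275993)) (array([0.5888, 0.0365, 0.2158]), np.float64(0.0009084210604745244))
t 0.10 p [0.2175 0.5049 0.2448] j6 -0.08 ft [-0.64 -0.82 -0.6 ] M [0.021 0.013 0.026] gap 0.0855 grip 0.0 yang 66.7
 shift [-461.7 -124.8  -35.1]
 roll 64.7
```

```bash
python3 -m inch '[[[-461,-122,-36],65],[[-461,-122,-36],65],[[-461,-122,-36],65],[[-461,-122,-36],65],[[-461,-122,-36],65],[[-461,-122,-36],65],[[-461,-122,-36],65],[[-461,-122,-36],65],[[-461,-122,-36],65],[[-461,-122,-36],65],[[-461,-122,-36],65],[[-461,-122,-36],65]]' 0
python3 -m inch '[[[0,0,0],0],[[0,0,0],0]]'
python3 - <<'E'
from h import *
st((.592,.2105,.28),2)
cv2.imwrite('pics/w1.png',optics.grab_frame('wrist')[:,:,::-1])
E
```

```text
time_s: 1.1
tool_pos: [0.5955, 0.2074, 0.2811]
ee_rot: [[-0.027, 1.0, 0.0], [1.0, 0.027, -0.001], [-0.001, 0.0, -1.0]]
ft_force: [0.4, 0.6, 0.3]
finger_gap: 0.0854
grasp_force: 0.0
time_s: 1.27
tool_pos: [0.5929, 0.2099, 0.2806]
ee_rot: [[-0.028, 1.0, -0.001], [1.0, 0.028, -0.0], [-0.0, -0.001, -1.0]]
ft_force: [0.2, 0.1, -0.5]
finger_gap: 0.0853
grasp_force: 0.0
t 1.27 p [0.5929 0.2099 0.2806] j6 0.24 ft [ 0.2   0.07 -0.47] M [ 0.028 -0.038 -0.035] gap 0.0853 grip 0.0 yang 1.6
 shift [ 0.6 -0.9  0.6]
 roll -0.4
```

View pics/w1.png

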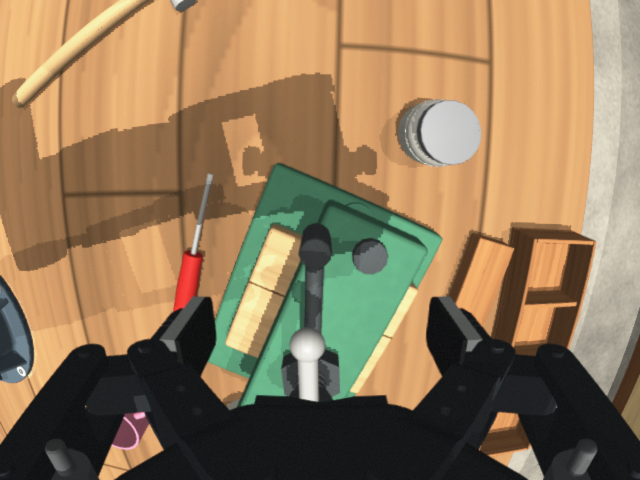

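The wrist view shows the knob top at about (315,237), the bar ball at (308,345), a column cap at (370,256) and the jar at (450,130).

```bash
cat >> h.py <<'E'
def wray(p,z,c=None):
    c=c or optics.get_calibration('wrist');K,R,t=map(np.array,(c['K'],c['R'],c['t']))
    v=np.array([p[0]-K[0,2],p[1]-K[1,2]]);r=np.hypot(*v);a=r/K[0,0]
    d=R.T@np.array([*(v/r*np.sin(a)),np.cos(a)]);o=-R.T@t
    return o+d*(z-o[2])/d[2]
E
python3 - <<'E'
from h import *
k=wray((315,237),.202);b=wray((308,345),.215);cap=wray((370,257),.16)
print(k,b,cap)
for q in(k,b): r=q[:2]-C;print(np.hypot(*r),np.degrees(np.arctan2(r[1],r[0])))
E
```

```text
[0.58846705 0.22512265 0.202     ] [0.58603787 0.16124908 0.215     ] [0.62722623 0.20073182 0.16      ]
0.12812349630123804 89.79114060748623
0.06427903473422936 91.74923563712044
```

```bash
python3 -m inch '[[[3,-2,30],0],[[3,-2,60],0],[[3,-2,90],0],[[3,-2,90],0],[[3,-2,90],0]]' 0
python3 -m inch '[[[0,0,0],0],[[0,0,0],0],[[0,0,0],0],[[0,0,0],0],[[0,0,0],0],[[0,0,0],0]]' 0.62 20
python3 - <<'E'
from h import *
st()
cv2.imwrite('pics/w2.png',optics.grab_frame('wrist')[:,:,::-1])
E
```

```text
time_s: 1.73
tool_pos: [0.5894, 0.2144, 0.1909]
ee_rot: [[-0.031, 1.0, -0.003], [1.0, 0.031, -0.001], [-0.001, -0.003, -1.0]]
ft_force: [1.5, -0.8, 0.2]
finger_gap: 0.0854
grasp_force: 0.0
time_s: 2.23
tool_pos: [0.5907, 0.2136, 0.1917]
ee_rot: [[-0.03, 1.0, 0.0], [1.0, 0.03, 0.0], [0.0, 0.001, -1.0]]
ft_force: [-0.7, 0.6, 0.5]
finger_gap: 0.0324
grasp_force: 0.0
t 2.23 p [0.5907 0.2136 0.1917] j6 0.24 ft [-0.69  0.57  0.46] M [ 0.035 -0.087 -0.061] gap 0.0324 grip 0.0 yang 1.7
```

View pics/w2.png

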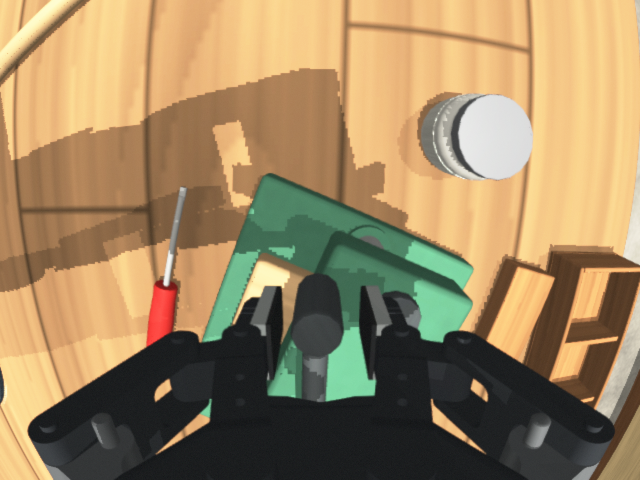

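```bash
python3 -m inch '[[[0,-7,0],-3.5],[[0,-14,0],-7],[[-1,-21,0],-10.5],[[-2,-28,0],-14],[[-3.6,-35,0],-17.5],[[-5.6,-42,0],-21]]' 0.7 20
python3 - <<'E'
from h import *
p,R=st(); r=p[:2]-C; print(np.hypot(*r),np.degrees(np.arctan2(r[1],r[0])))
E
```

```text
time_s: 2.78
tool_pos: [0.5492, 0.2068, 0.1915]
ee_rot: [[-0.388, 0.921, 0.002], [0.921, 0.388, 0.0], [-0.0, 0.002, -1.0]]
ft_force: [4.2, 0.3, -1.5]
finger_gap: 0.0255
grasp_force: 2.1
t 2.78 p [0.5492 0.2068 0.1915] j6 -0.12 ft [ 4.2   0.27 -1.48] M [ 0.069 -0.69   0.034] gap 0.0255 grip 2.1 yang 22.9
0.11647892750142858 109.45666246988807
```

```bash
python3 -m inch '[[[0,-7,0],-3.5],[[0,-14,0],-7],[[-1,-21,0],-10.5],[[-2,-28,0],-14],[[-3.6,-35,0],-17.5],[[-5.6,-42,0],-21],[[-5.6,-42,0],-21]]'
python3 - <<'E'
from h import *
p,R=st(); r=p[:2]-C; print(np.hypot(*r),np.degrees(np.arctan2(r[1],r[0])))
E
```

```text
time_s: 3.37
tool_pos: [0.5118, 0.1851, 0.1915]
ee_rot: [[-0.693, 0.721, 0.0], [0.721, 0.693, 0.0], [-0.0, 0.0, -1.0]]
ft_force: [0.1, -0.2, -0.3]
finger_gap: 0.0255
grasp_force: 0.0
t 3.37 p [0.5118 0.1851 0.1915] j6 -0.50 ft [ 0.12 -0.16 -0.3 ] M [ 0.024 -0.017  0.015] gap 0.0255 grip 0.0 yang 43.8
0.11645205509247118 130.84259921007285
```

```bash
python3 -m inch '[[[0,0,0],0],[[0,0,0],0],[[0,0,-35],0],[[0,0,-70],0],[[-30,-1,-85],-7],[[-60,-3,-85],-14],[[-90,-4,-85],-21],[[-116,-6,-85],-28],[[-116,-6,-85],-35],[[-116,-6,-85],-42],[[-116,-6,-85],-49],[[-116,-6,-85],-56]]' 0 20
python3 -m inch '[[[0,0,0],-7],[[0,0,0],-14],[[0,0,0],-21],[[0,0,0],-28],[[0,0,0],-35],[[0,0,0],-42],[[0,0,0],-49],[[0,0,0],-56],[[0,0,0],-60],[[0,0,0],-60],[[0,0,0],-60]]'
python3 - <<'E'
from h import *
st((*C,.207),160)
cv2.imwrite('pics/w3.png',optics.grab_frame('wrist')[:,:,::-1])
E
```

```text
time_s: 4.37
tool_pos: [0.5882, 0.0973, 0.276]
ee_rot: [[-0.985, -0.172, -0.001], [-0.172, 0.985, -0.0], [0.001, 0.0, -1.0]]
ft_force: [-1.2, -0.2, -0.8]
finger_gap: 0.0853
grasp_force: 0.0
time_s: 5.28
tool_pos: [0.5881, 0.0974, 0.2762]
ee_rot: [[-0.35, -0.937, -0.0], [-0.937, 0.35, -0.0], [0.0, 0.0, -1.0]]
ft_force: [0.0, -0.1, -0.8]
finger_gap: 0.0855
grasp_force: 0.0
t 5.28 p [0.5881 0.0974 0.2762] j6 -2.70 ft [ 0.03 -0.08 -0.79] M [0.001 0.044 0.043] gap 0.0855 grip 0.0 yang 159.5
 shift [ 0.4 -0.1 69.2]
 roll -0.5
```

View pics/w3.png

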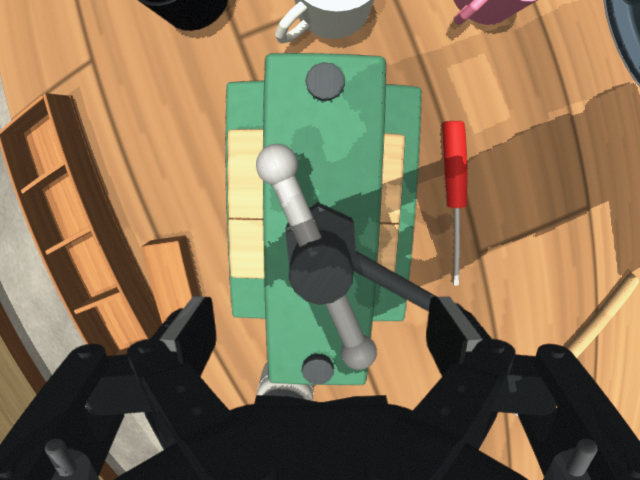

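```bash
python3 -m inch '[[[0,0,33],0],[[0,0,66],0],[[0,0,66],0],[[0,0,66],0]]' 0 20
python3 -m inch '[[[0,0,0],0],[[0,0,0],0],[[0,0,0],0],[[0,0,0],0],[[0,0,0],0],[[0,0,0],0],[[0,0,0],0],[[0,0,0],0]]' 1 30
python3 - <<'E'
from h import *
st()
E
```

```text
time_s: 5.67
tool_pos: [0.5875, 0.0974, 0.2097]
ee_rot: [[-0.349, -0.937, -0.003], [-0.937, 0.349, -0.0], [0.001, 0.003, -1.0]]
ft_force: [0.1, -0.0, -0.2]
finger_gap: 0.0854
grasp_force: 0.0
time_s: 6.33
tool_pos: [0.5883, 0.0975, 0.2115]
ee_rot: [[-0.347, -0.938, 0.001], [-0.938, 0.347, 0.0], [-0.001, -0.001, -1.0]]
ft_force: [-2.7, 0.3, 5.5]
finger_gap: 0.0334
grasp_force: 30.3
t 6.33 p [0.5883 0.0975 0.2115] j6 -2.70 ft [-2.68  0.34  5.49] M [0.081 0.358 0.014] gap 0.0334 grip 30.3 yang 159.7
```

```bash
python3 -m inch '[[[0,0,0],0],[[0,0,0.2],5],[[0,0,0.4],10],[[0,0,0.7],15],[[0,0,0.9],20],[[0,0,1.1],25],[[0,0,1.3],30],[[0,0,1.5],35],[[0,0,1.7],40]]' 1 70
python3 -c "
from h import *
st();cv2.imwrite('pics/t2.png',optics.grab_frame('top')[:,:,::-1])"
python3 -m inch '[[[0,0,0.2],5],[[0,0,0.4],10],[[0,0,0.7],15],[[0,0,0.9],20],[[0,0,1.1],25],[[0,0,1.3],30],[[0,0,1.5],35],[[0,0,1.7],40]]'
python3 -c "
from h import *
st();cv2.imwrite('pics/t3.png',optics.grab_frame('top')[:,:,::-1])
a,b=[cv2.imread('pics/%s.png'%n)[120:290,170:400] for n in('t2','t3')]
cv2.imwrite('pics/c2.png',np.hstack([cv2.resize(x,(400,300)) for x in(a,b)]))"
```

```text
time_s: 7.08
tool_pos: [0.5884, 0.0974, 0.2099]
ee_rot: [[-0.871, -0.492, 0.002], [-0.492, 0.871, -0.0], [-0.001, -0.001, -1.0]]
ft_force: [-1.0, -0.5, 5.7]
finger_gap: 0.0327
grasp_force: 68.7
t 7.08 p [0.5884 0.0974 0.2099] j6 -2.00 ft [-0.99 -0.53  5.72] M [-0.203  0.319  0.258] gap 0.0327 grip 68.7 yang 119.5
time_s: 7.8
tool_pos: [0.5884, 0.0972, 0.2082]
ee_rot: [[-0.983, 0.183, 0.002], [0.183, 0.983, -0.001], [-0.002, -0.0, -1.0]]
ft_force: [-2.2, -1.6, 6.3]
finger_gap: 0.0322
grasp_force: 68.8
t 7.80 p [0.5884 0.0972 0.2082] j6 -1.30 ft [-2.25 -1.58  6.27] M [-0.444  0.296  0.262] gap 0.0322 grip 68.8 yang 79.5
```

View pics/c2.png

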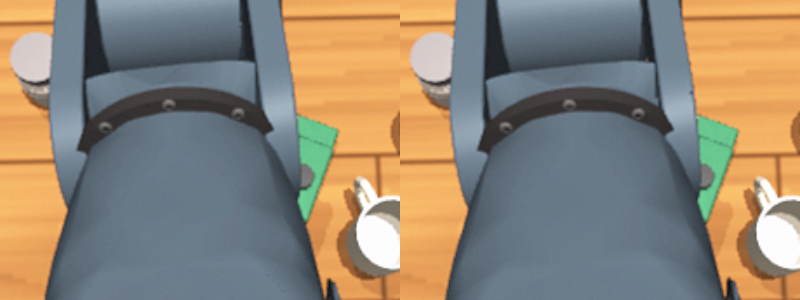

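The arm hides the bar from the top camera (the picture only shows the jar and mug undisturbed). The steady torque of about 0.26 Nm says the screw turns, so I continue and watch the torque.

```bash
S='python3 -c "from h import *;st()"'
python3 -m inch '[[[0,0,0.2],5],[[0,0,0.4],10],[[0,0,0.7],15],[[0,0,0.9],20],[[0,0,1.1],25],[[0,0,1.3],30],[[0,0,1.5],35],[[0,0,1.7],40]]' >/dev/null; eval $S
python3 -m inch '[[[0,0,0.2],5],[[0,0,0.4],10],[[0,0,0.7],15],[[0,0,0.9],20],[[0,0,1.1],25],[[0,0,1.3],30]]' >/dev/null; eval $S
python3 -m inch '[[[0,0,0.2],5],[[0,0,0.4],10],[[0,0,0.7],15],[[0,0,0.9],20]]' >/dev/null; eval $S
```

```text
t 8.52 p [0.5882 0.097  0.2064] j6 -0.60 ft [-2.09 -2.    7.1 ] M [-0.562  0.606  0.295] gap 0.0322 grip 68.9 yang 39.5
t 9.02 p [0.5881 0.0971 0.2051] j6 -0.08 ft [-3.26 -2.67  6.58] M [-0.434  0.774  0.275] gap 0.0323 grip 68.9 yang 9.5
t 9.35 p [0.588  0.0971 0.2043] j6 0.27 ft [-3.67 -2.74  7.85] M [-0.338  0.886  0.287] gap 0.0324 grip 69.0 yang -10.5
```

Run:
```python
from h import *
st()
cv2.imwrite('pics/w4.png',np.hstack([cv2.resize(optics.grab_frame(n)[:,:,::-1][s],(400,500)) for n,s in(('wrist',np.s_[:]),('scene',np.s_[170:370,210:370]))]))
```

```text
t 9.35 p [0.588  0.0971 0.2043] j6 0.27 ft [-3.67 -2.74  7.85] M [-0.338  0.886  0.287] gap 0.0324 grip 69.0 yang -10.5
```

View pics/w4.png

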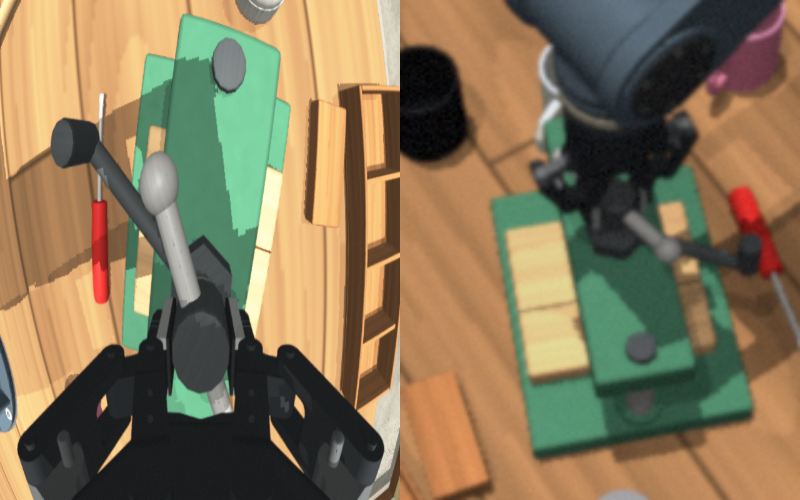

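The left half (wrist view) shows the pads on the hub, with the bar still about 20° off the tool, so there is no slip. The right half (scene view) shows the lever well clear. I go on in 10° steps.

```bash
cat > m.py <<'E'
from h import *
s=arm.observe();print('%.2f j6 %.3f Mz %.3f Fz %.1f z %.4f'%(s['time_s'],s['joints'][5],s['moment'][2],s['ft_force'][2],s['tool_pos'][2]))
E
python3 -m inch '[[[0,0,0.2],5],[[0,0,0.4],10]]' >/dev/null; python3 m.py
python3 -m inch '[[[0,0,0.2],5],[[0,0,0.4],10]]' >/dev/null; python3 m.py
python3 -m inch '[[[0,0,0.2],5],[[0,0,0.4],10]]' >/dev/null; python3 m.py
python3 -m inch '[[[0,0,0.2],5],[[0,0,0.4],10]]' >/dev/null; python3 m.py
python3 -m inch '[[[0,0,0.2],5],[[0,0,0.4],10]]' >/dev/null; python3 m.py
```

```text
9.62 j6 0.444 Mz 0.308 Fz 8.4 z 0.2039
9.78 j6 0.619 Mz 0.357 Fz 8.3 z 0.2035
9.95 j6 0.794 Mz 0.422 Fz 8.1 z 0.2031
10.12 j6 0.968 Mz 0.372 Fz 8.1 z 0.2026
10.28 j6 1.143 Mz 0.460 Fz 8.1 z 0.2022
```

```bash
python3 -m inch '[[[0,0,0],0]]' >/dev/null; python3 m.py
python3 -m inch '[[[0,0,0.1],3],[[0,0,0.3],6]]' >/dev/null; python3 m.py
python3 -m inch '[[[0,0,0.1],3]]' >/dev/null; python3 m.py
python3 -m inch '[[[0,0,0.1],3]]' >/dev/null; python3 m.py
python3 -m inch '[[[0,0,0.1],3]]' >/dev/null; python3 m.py
python3 -m inch '[[[0,0,0.1],3]]' >/dev/null; python3 m.py
python3 -m inch '[[[0,0,0.1],3]]' >/dev/null; python3 m.py
python3 -c "from h import *;st()"
```

```text
10.37 j6 1.144 Mz -0.261 Fz 7.0 z 0.2022
10.53 j6 1.245 Mz 0.374 Fz 9.1 z 0.2020
10.62 j6 1.298 Mz 0.438 Fz 8.2 z 0.2019
10.70 j6 1.350 Mz 0.387 Fz 7.8 z 0.2017
10.78 j6 1.403 Mz 0.401 Fz 7.5 z 0.2016
10.87 j6 1.455 Mz 0.410 Fz 6.7 z 0.2015
10.95 j6 1.507 Mz 0.435 Fz 7.7 z 0.2014
t 10.95 p [0.5879 0.0973 0.2014] j6 1.51 ft [-4.64 -1.09  7.71] M [-0.091  0.775  0.435] gap 0.0322 grip 69.0 yang -81.4
```

```bash
python3 -m inch '[[[0,0,0],0],[[0,0,0],0],[[0,0,-30],0],[[0,0,-60],0],[[0,0,-60],0]]' 0 >/dev/null; 
python3 -m inch '[[[30,-12,0],0],[[55,-23,0],0],[[55,-23,0],0],[[55,-23,0],0],[[55,-23,0],0],[[55,-23,0],0],[[55,-23,15],0],[[55,-23,20],0],[[55,-23,20],0]]' 1 30 >/dev/null
python3 -c "from h import *;st();cv2.imwrite('pics/w5.png',np.hstack([optics.grab_frame('wrist')[100:,:,::-1],cv2.resize(optics.grab_frame('scene')[190:350,220:380,::-1],(380,380))])[:,200:1000])"
```

```text
t 12.12 p [0.638 0.128 0.239] j6 1.55 ft [-0.03  0.18  0.17] M [-0.024  0.02   0.02 ] gap -0.0001 grip 0.0 yang -81.3
```

View pics/w5.png

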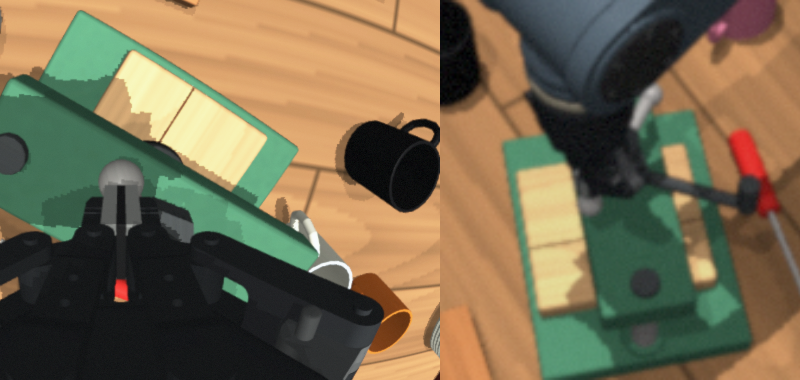

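The shut fingers stand over the bar ball at crop pixel (122,175), and the foot's dark rim shows over the board at (163,150). I touch the ball's top to measure the bar's height.

```bash
python3 -m inch '[[[0,0,3],0],[[0,0,6],0],[[0,0,7],0]]' >/dev/null; python3 m.py
for i in 1; do
python3 -m inch '[[[0,0,0.7],0],[[0,0,1.2],0]]' >/dev/null; python3 m.py
python3 -m inch '[[[0,0,0.7],0],[[0,0,1.2],0]]' >/dev/null; python3 m.py
python3 -m inch '[[[0,0,0.5],0],[[0,0,0.8],0]]' >/dev/null; python3 m.py
python3 -m inch '[[[0,0,0.5],0],[[0,0,0.5],0]]' >/dev/null; python3 m.py
done
```

```text
12.47 j6 1.546 Mz -0.012 Fz -0.8 z 0.2329
12.63 j6 1.546 Mz 0.011 Fz 0.0 z 0.2319
12.80 j6 1.546 Mz 0.027 Fz -0.4 z 0.2308
12.97 j6 1.546 Mz -0.036 Fz 0.3 z 0.2300
13.13 j6 1.546 Mz 0.004 Fz 0.5 z 0.2294
```

```bash
python3 -m inch '[[[0,0,0.5],0],[[0,0,0.5],0]]' >/dev/null; python3 m.py
python3 -m inch '[[[0,0,0.5],0],[[0,0,0.5],0]]' >/dev/null; python3 m.py
python3 -m inch '[[[0,0,0.5],0],[[0,0,0.5],0]]' >/dev/null; python3 m.py
python3 -m inch '[[[0,0,0.5],0],[[0,0,0.5],0]]' >/dev/null; python3 m.py
python3 -m inch '[[[0,0,0.5],0],[[0,0,0.5],0]]' >/dev/null; python3 m.py
```

```text
13.30 j6 1.546 Mz 0.048 Fz 0.5 z 0.2289
13.47 j6 1.546 Mz 0.025 Fz -0.1 z 0.2284
13.63 j6 1.546 Mz 0.002 Fz 0.3 z 0.2279
13.80 j6 1.546 Mz 0.027 Fz -0.6 z 0.2274
13.97 j6 1.546 Mz 0.034 Fz 0.5 z 0.2269
```

```bash
python3 -m inch '[[[0,0,0.4],0],[[0,0,0.4],0]]' >/dev/null; python3 m.py
python3 -m inch '[[[0,0,0.4],0],[[0,0,0.4],0]]' >/dev/null; python3 m.py
python3 -m inch '[[[0,0,0.4],0],[[0,0,0.4],0]]' >/dev/null; python3 m.py
python3 -m inch '[[[0,0,0.4],0],[[0,0,0.4],0]]' >/dev/null; python3 m.py
python3 -m inch '[[[0,0,0.4],0],[[0,0,0.4],0]]' >/dev/null; python3 m.py
```

```text
14.13 j6 1.546 Mz -0.009 Fz 1.6 z 0.2267
14.30 j6 1.546 Mz 0.006 Fz 3.1 z 0.2265
14.47 j6 1.546 Mz -0.023 Fz 5.7 z 0.2264
14.63 j6 1.546 Mz 0.004 Fz 8.0 z 0.2262
14.80 j6 1.546 Mz 0.003 Fz 9.0 z 0.2261
```

The ball is touched at TCP z ≈ 0.2268, so the bar is at ≈ 0.2018. That is 3.9 mm past contact, or about 59 N, and it agrees with the torque. I now return to the lock lever.

```bash
python3 -m inch '[[[0,0,-30],0],[[0,0,-55],-7],[[-20,-13,-55],-14],[[-40,-26,-55],-21],[[-60,-39,-55],-28],[[-80,-52,-55],-35],[[-100,-65,-55],-42],[[-116,-75.5,-55],-49],[[-116,-75.5,-55],-56],[[-116,-75.5,-55],-63],[[-116,-75.5,-55],-70],[[-116,-75.5,-55],-77]]' 0 20 >/dev/null
python3 -m inch '[[[0,0,0],-7],[[0,0,0],-14],[[0,0,0],-21],[[0,0,0],-28],[[0,0,0],-35],[[0,0,0],-42],[[0,0,0],-48],[[0,0,0],-48],[[0,0,0],-48]]' >/dev/null
python3 - <<'E'
from h import *
st((.5118,.1851,.1917),43.8)
cv2.imwrite('pics/w6.png',optics.grab_frame('wrist')[:,:,::-1])
E
```

```text
t 16.55 p [0.5127 0.1855 0.2798] j6 -0.50 ft [-0.12  0.38  0.64] M [0.009 0.012 0.025] gap 0.0855 grip 0.0 yang 43.5
 shift [ 0.3 -0.9 88.1]
 roll -0.3
```

View pics/w6.png

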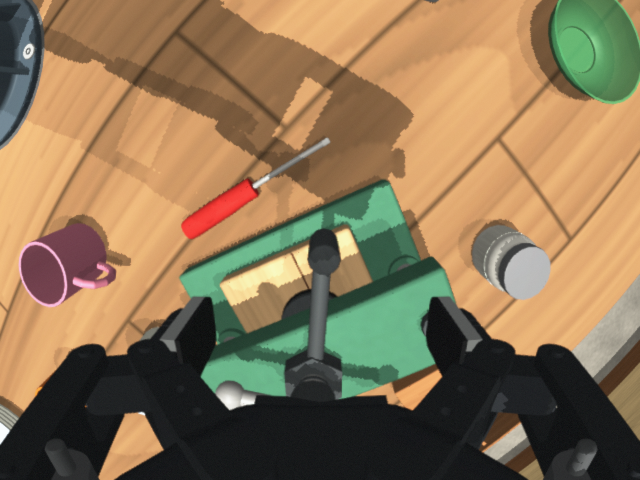

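Knob at (323,243) and lever clear of the bar (ball at (235,395)). I descend around the knob and sweep it clockwise.

```bash
cat > f.py <<'E'
from h import *
s=arm.observe();p=np.array(s['tool_pos'])[:2]-C;r=p/np.hypot(*p);f=np.array(s['ft_force'])[:2]
print('%.2f ang %.1f rad %.4f Ft %.2f Fr %.2f yang %.1f'%(s['time_s'],np.degrees(np.arctan2(p[1],p[0])),np.hypot(*p),f@[-r[1],r[0]],f@r,np.degrees(np.arctan2(s['ee_rot'][1][1],s['ee_rot'][0][1]))))
E
python3 -m inch '[[[0,-1,30],0],[[0,-1,60],0],[[0,-1,88],0],[[0,-1,88],0],[[0,-1,88],0]]' 0 20 >/dev/null
python3 -m inch '[[[0,0,0],0],[[0,0,0],0],[[0,0,0],0],[[0,0,0],0],[[0,0,0],0],[[0,0,0],0]]' 0.7 20 >/dev/null; python3 f.py
python3 -m inch '[[[-0.6,7,0],3.5],[[-1.6,14,0],7],[[-3,21,0],10.5],[[-5,28,0],14],[[-7.2,35,0],17.5],[[-9.8,41.5,0],21]]' >/dev/null; python3 f.py
python3 -m inch '[[[-0.6,7,0],3.5],[[-1.6,14,0],7]]' >/dev/null; python3 f.py
```

```text
17.52 ang 130.8 rad 0.1160 Ft -0.38 Fr 0.32 yang 43.7
18.02 ang 109.8 rad 0.1162 Ft 4.08 Fr -1.97 yang 22.5
18.18 ang 102.9 rad 0.1162 Ft 4.10 Fr -2.22 yang 15.5
```

```bash
python3 -m inch '[[[-0.6,7,0],3.5]]' >/dev/null; python3 f.py
python3 -m inch '[[[-0.5,5,0],2.5]]' >/dev/null; python3 f.py
python3 -m inch '[[[-0.3,4,0],2]]' >/dev/null; python3 f.py
python3 -m inch '[[[-0.3,4,0],2]]' >/dev/null; python3 f.py
python3 -m inch '[[[0,0,0],0]]' >/dev/null; python3 f.py
```

```text
18.27 ang 99.4 rad 0.1162 Ft 4.36 Fr -1.25 yang 12.0
18.35 ang 96.9 rad 0.1162 Ft 5.23 Fr 0.67 yang 9.5
18.43 ang 94.9 rad 0.1162 Ft 5.32 Fr 0.85 yang 7.6
18.52 ang 93.0 rad 0.1161 Ft 4.58 Fr 0.47 yang 5.6
18.60 ang 92.8 rad 0.1161 Ft -0.96 Fr 0.32 yang 5.6
```

```bash
python3 -m inch '[[[-0.2,3,0],1.5]]' >/dev/null; python3 f.py
python3 -m inch '[[[-0.2,3,0],1.5]]' >/dev/null; python3 f.py
python3 -m inch '[[[-0.2,3,0],1.5]]' >/dev/null; python3 f.py
python3 -m inch '[[[-0.2,3,0],1.5]]' >/dev/null; python3 f.py
python3 -m inch '[[[-0.2,3,0],1.5]]' >/dev/null; python3 f.py
```

```text
18.68 ang 91.7 rad 0.1160 Ft 3.74 Fr -0.73 yang 4.3
18.77 ang 90.1 rad 0.1160 Ft 5.64 Fr 0.09 yang 2.7
18.85 ang 88.5 rad 0.1160 Ft 5.22 Fr 0.56 yang 1.1
18.93 ang 86.9 rad 0.1160 Ft 4.15 Fr 0.09 yang -0.4
19.02 ang 85.4 rad 0.1160 Ft 4.33 Fr 0.07 yang -1.9
```

```bash
python3 -m inch '[[[-0.2,3,0],1.5]]' >/dev/null; python3 f.py
python3 -m inch '[[[-0.2,3,0],1.5]]' >/dev/null; python3 f.py
python3 -m inch '[[[-0.2,3,0],1.5]]' >/dev/null; python3 f.py
python3 -m inch '[[[-0.2,3,0],1.5]]' >/dev/null; python3 f.py
python3 -m inch '[[[-0.2,3,0],1.5]]' >/dev/null; python3 f.py
```

```text
19.10 ang 83.9 rad 0.1160 Ft 5.56 Fr 1.05 yang -3.4
19.18 ang 82.4 rad 0.1160 Ft 5.67 Fr 0.81 yang -4.9
19.27 ang 80.9 rad 0.1160 Ft 5.69 Fr 0.32 yang -6.4
19.35 ang 79.5 rad 0.1160 Ft 6.89 Fr 0.12 yang -7.9
19.43 ang 78.0 rad 0.1160 Ft 7.13 Fr 0.31 yang -9.4
```

```bash
python3 -m inch '[[[-0.1,1.5,0],0.7]]' >/dev/null; python3 f.py
python3 -m inch '[[[-0.1,1.5,0],0.7]]' >/dev/null; python3 f.py
python3 -m inch '[[[-0.1,1.5,0],0.7]]' >/dev/null; python3 f.py
```

```text
19.52 ang 77.2 rad 0.1160 Ft 7.07 Fr 0.95 yang -10.2
19.60 ang 76.6 rad 0.1160 Ft 7.86 Fr 1.16 yang -10.8
19.68 ang 75.9 rad 0.1160 Ft 7.14 Fr 1.62 yang -11.5
```

```bash
python3 -m inch '[[[0,-2.5,0],0],[[0,-2.5,0],0],[[0,-2.5,0],0],[[0,-2.5,0],0],[[0,-2.5,0],0],[[0,-2.5,-35],0],[[0,-2.5,-70],0],[[0,-2.5,-100],0],[[0,-2.5,-100],0],[[0,-2.5,-100],0]]' 0 20
python3 - <<'E'
from h import *
st()
a=cv2.imread('pics/top0.png');b=optics.grab_frame('top')[:,:,::-1]
for n,(x,y) in dict(jar=(191,153),mug=(394,253)).items():
    print(n,np.abs(a[y-15:y+15,x-15:x+15].astype(int)-b[y-15:y+15,x-15:x+15]).mean())
from workcell import ticket
print(ticket.hand_in())
E
```

```text
time_s: 20.52
tool_pos: [0.6147, 0.2098, 0.2938]
ee_rot: [[0.198, 0.98, 0.004], [0.98, -0.198, 0.001], [0.002, 0.003, -1.0]]
ft_force: [-0.1, -0.3, -0.1]
finger_gap: 0.0851
grasp_force: 0.0
t 20.52 p [0.6147 0.2098 0.2938] j6 0.46 ft [-0.07 -0.29 -0.09] M [-0.007  0.029  0.028] gap 0.0851 grip 0.0 yang -11.4
jar 83.42888888888889
mug 15.964814814814815
the job is handed in; nothing more can be done
None
```

The job is handed in at about 20.5 s: I slackened the nut, screwed the foot down to about 60 N (estimated from bar height and torque), and pushed the lever back tight at about 7 N; the final mug and jar picture check was inconclusive (most likely the arm hid the jar), and I did not test the lock or view the end state.

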